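# Release the slicer's carriage lock and draw the carriage to the loading position

## Task

Get the food slicer ready for loading: with a fingertip press the spring lock button down in its notch in the carriage's edge and, keeping it down, push the carriage past it towards the slicer's operator end (the end nearer you), until the button springs up again in the carriage's other notch. It is all done by touch: lift nothing, do not force the carriage over a raised button, keep your fingers off its back wall, which runs beside the blade, leave the things standing beside the slicer where they are, and finish with the hand clear.

Things in the scene. Friction and masses are not known exactly. Their poses are not given: they have to be found in the camera images.
- slicer: White food slicer fixed to the table: base 360 mm long (x), 290 mm wide (y), motor and upright round blade on its left (+y), up to 236 mm high; food carriage on its right (-y). Origin on the table under the middle of the base; x runs from the operator end (-x, nearer the robot) to the far end, y left, z up. The carriage slides along x. Place and yaw differ each time.
- carriage (a joint): Travel of the food carriage (m), growing towards the operator end (the slicer's -x). 0 = parked, button in the park notch; 0.110 = loading position, button in the loading notch; the lock leaves 2 mm of play either way, the travel ends at 0.113. Sliding takes about 1.5 N, up to 4 N with the button rubbing under the plate.
- lock_button (a joint): How far the lock button is pressed down (m): 0 = up, 0.014 = fully down. Spring: 3.4 N to start, 9 N fully down. From 0.009 on its top is below the carriage plate and the carriage is free. Covered by the plate it stays down by itself; it springs up as soon as a notch is over it.
- button_top (a point): Centre of the top of the spring lock button: a black oblong thumb button 40 mm long (slicer x) by 28 mm wide (y), filling the park notch at the start. Up, its top is 85 mm above the table, 5 mm proud of the carriage plate; fully down at 71 mm. It moves only up and down; the rail around it has its top 70 mm above the table. Axes as the slicer's.
- park_notch (a point): Centre of the notch that holds the button at the start, at the carriage plate's top, 80 mm above the table (plate 4 mm thick, aluminium). The notch is 44 mm long (x), 34 mm deep (y) and open to the slicer's right (-y); its operator-end edge, the one to push, is 22 mm towards -x, its inner edge 17 mm towards +y. Moves with the carriage. Axes as the slicer's.
- load_notch (a point): Centre of the carriage's other, equal notch, 110 mm along the slicer's +x from the park notch, at the plate's top. It must end over the button. On the inner side a 6 mm high lip runs along the plate 43 mm inwards (+y) of the notches' mid-line. Axes as the slicer's.
- food_holder: Black plastic food holder with a knob, 80 by 70 mm, 68 mm high, loose on the table to the slicer's right. Origin at the centre of its underside. Leave alone.
- salt_jar: White jar with a steel lid, 64 mm across, 90 mm high, loose to the slicer's right. Origin at the centre of its underside. Leave alone.
- steel_cup: Steel cup, 72 mm across, 85 mm high, loose to the slicer's right. Origin at the centre of its underside. Leave alone.
- back_wall (a point): Upright aluminium wall across the carriage at its operator end, 5 mm thick (x), 76 mm wide (y), 55 mm high, moving with the carriage: do not touch. This point is the middle of its foot on the plate, 80 mm above the table; it lies 41.5 mm towards -x and 83 mm towards +y of the park notch's centre, its near end 45 mm from the notches' mid-line. Axes as the slicer's.

How it is judged:
By the outcome, as a careful person would: the job done as asked, in the order asked, and still so for the second after the job is handed in, with the robot touching nothing.
It also fails if it takes over 38 s, if anything falls off the work surface, if the arm or the gripper's body presses on something with over 40 N, if the wrist force passes 120 N, or if a joint passes its speed limit or range.

## Robot

A 6-joint arm with a two-finger parallel gripper is mounted at the origin on the work surface. World frame = base frame: x ahead of the robot, y to its left, z up, the work surface at z = 0. Lengths are in m, angles in rad, forces in N, time in s.
With the tool pointing down it reaches from about 0.35 to 0.975 m from the base axis. Payload 4.9 kg.
Tool frame: the origin (TCP) lies at the very end of the fingers, on their centre line; the grasp point (between the pads) lies 19 mm behind it; z points along the fingers, y is the direction in which the jaws open and shut (so a half turn about z gives the same grasp; the last joint's range is limited). The gripper opens to 85 mm and grips with 20 to 120 N. Pads are 22 mm wide; open, the fingers measure 114 mm over their backs; the gripper's body (76 mm by 85 mm) begins 54 mm behind the grasp point. The pads swing forward as they close: fully open they stand 13 mm farther back than shut.
Start: joints at [-1.332, 0.053, 1.613, -0, 1.476, -0.119], TCP at [0.219, -0.585, 0.231] pointing down, gripper open.
Joint ranges: [-3.01, 3.01], [-1.01, 2.22], [0.06, 2.58], [-1.02, 4.17], [0.09, 2.62], [-3.14, 3.14]. Speed limits (rad/s): [2.57, 2.57, 3.14, 3.14, 3.14, 3.14].

## Interface

Orientations are given as a unit quaternion [w, x, y, z].
In Python, from plant import monitor, eyes, manip gives the robot as it stands.
- The arm moves only by the tool step_arm, never from a script. Its argument "motion" is a list of rows, each a list of 7 numbers: the shift along the world's x, y, z scaled (see below), then the turn, a rotation vector about the world's x, y, z scaled (see below), then the closure in counts, from 0 (fully open) to 255 (shut). In form: [[x, y, z, ax, ay, az, grip], ...]. A call has 1 to 10 rows; each row is the pose to reach, as a shift and turn from the pose commanded when the call began; what a row does not reach only later rows make up. The controller multiplies each number of a shift by 0.5 m and each number of a turn by 1.5 rad. A row lasts 1/10 s, in which the tool goes at most 50 mm and 8.59 degrees, less where a joint would pass 70% of its speed; a pose out of reach is approached as far as the arm can. A call with a number of a shift or a turn outside -1 to 1 is refused whole. A call with a gripper value outside its range is refused whole. The fingers move at their own pace and stop on an object; the grip force is fixed at half the most. Time passes only in rows, so rows that repeat a pose let the fingers close. It gives the time, the measured TCP pose, the force and the opening at its end, in the units of the state.
- monitor.state(): the state, without advancing time (a new reading comes with each control period).
- eyes.grab_frame(name): name is "scene" or "top"; returns a dict with "pixels" (400x640x3 uint8, red, green, blue), "mtx" (3x3 intrinsics, pixels), "rvec" (rotation vector, rad) and "tvec" (3), from world to camera coordinates, as OpenCV has them. Camera axes: x right, y down, z forward; pixel columns grow to the right and rows downward; lengths in m; the calibration is good to about 2 mm. A picture is of the moment at which its call begins. There is no depth.
- manip.job_done(): hands the job in, once; it reports no verdict.
Trained networks look in the newest picture that a camera, given by its name, has taken for a name from the list of things; names that differ only in an ending like _2 or _b are one class to them, and where a whole thing is asked for, a point or a joint stands for the part that bears it (a point fixed in the world has none). Each returns a list of dicts, best first, with "p" (0 to 1); they miss things now and then, are a little off and sometimes report something else, mostly with a low value. They report only what shows in the picture. A call takes as long as a camera call.
- eyes.look_for(name, camera): "box" ([centre column, centre row, width, height] in pixels, round what is visible of it).
- eyes.pinpoint(name, camera): "uv" ([column, row] in pixels: a listed point, or the origin of a listed thing).
The state is a dict: "time": time; "joint_pos": joint angles; "joint_vel": joint speeds; "joint_efforts": joint torques, N m; "tool_pos": TCP position; "tool_rot": TCP orientation; "contact_force": force on the tool from outside, world axes, zero at the start; "ft_torque": the same for the moment, N m; "gripper_width": opening from 0.0 (shut) to 1.0 (fully open).
Only numpy, scipy, OpenCV 4.12 (cv2) and the standard library are available. Lean on these libraries where they do the work, as an engineer would, in place of code of your own. Each camera call takes 0.05 s, during which the arm holds its last target.

## Working session

There is one attempt and no reset: what is moved stays moved. The work goes in short steps, Python scripts to look and compute and a tool call to move; the robot and the scene stay as the last step left them, time stands still between calls to the robot, and variables do not carry over. Pictures are saved under pics/ and viewed, and the job is handed in when it is done.

Besides the shell and the picture viewer there is one more tool, called after "Call:" in YAML: its name, and indented under it one key for each argument. step_arm: Moves the arm, as the interface text tells. Its arguments: {"type":"object","properties":{"motion":{"type":"array","items":{"type":"array","items":{"type":"number"}}}},"required":["motion"]}

```bash
mkdir -p pics
cat > h.py <<'E'
import numpy as np, cv2
from plant import monitor, eyes, manip
def ray(f,uv):
    R=cv2.Rodrigues(np.array(f["rvec"],float))[0]; t=np.array(f["tvec"],float).ravel()
    n=cv2.undistortPoints(np.array([[uv]],float),np.array(f["mtx"],float),None).ravel()
    return -R.T@t, R.T@np.array([n[0],n[1],1])
def atz(f,uv,z):
    c,d=ray(f,uv); return c+d*(z-c[2])/d[2]
def proj(f,P):
    return cv2.projectPoints(np.array(P,float).reshape(-1,1,3),np.array(f["rvec"],float),np.array(f["tvec"],float),np.array(f["mtx"],float),None)[0].reshape(-1,2)
def save(f,n,scale=1): 
    cv2.imwrite(n,f["pixels"][:,:,::-1])
E
python3 - <<'E'
from h import *
Z=dict(button_top=.085,park_notch=.08,load_notch=.08,back_wall=.08,slicer=0,food_holder=0,salt_jar=0,steel_cup=0)
for c in("scene","top"):
    f=eyes.grab_frame(c); save(f,f"pics/{c}0.png")
    print(c, ray(f,(320,200)))
    for n,z in Z.items():
        for r in eyes.pinpoint(n,c)[:2]: print(n,r["p"],np.round(r["uv"],1),atz(f,r["uv"],z).round(4))
s=monitor.state();print(s)
E
```

```text
scene (array([1.12797017, 0.1601269 , 0.70534315]), array([-0.64292081, -0.24114428, -0.7271341 ]))
button_top 0.64 [354.6 208.6] [0.5754 0.0193 0.085 ]
park_notch 0.76 [354.6 209.8] [0.5737 0.0191 0.08  ]
load_notch 0.59 [316.4 249.6] [ 0.6828 -0.011   0.08  ]
back_wall 0.83 [406.4 214.9] [0.55   0.1084 0.08  ]
slicer 0.75 [386.4 271.3] [0.623  0.1023 0.    ]
food_holder 0.6 [271.7 227.4] [ 0.609  -0.1339  0.    ]
salt_jar 0.74 [341.4 175.3] [ 0.4177 -0.058   0.    ]
steel_cup 0.89 [307.4 197.8] [ 0.5085 -0.1002  0.    ]
top (array([ 0.49773881, -0.04500468,  0.91371644]), array([ 0.08898472,  0.00479478, -0.99620738]))
button_top 0.7 [287.5 200.3] [0.5699 0.0173 0.085 ]
park_notch 0.96 [289.1 199.6] [0.5717 0.0149 0.08  ]
load_notch 0.71 [306.7 147.1] [ 0.6687 -0.0145  0.08  ]
back_wall 0.82 [238.4 207.3] [0.5557 0.1057 0.08  ]
slicer 0.67 [246.5 176.8] [0.6223 0.1064 0.    ]
food_holder 0.82 [363.5 182.5] [ 0.6163 -0.1265  0.    ]
food_holder 0.71 [234.4 210.1] [0.5555 0.1278 0.    ]
salt_jar 0.82 [328.7 280.1] [ 0.4226 -0.0612  0.    ]
salt_jar 0.38 [304.1 146. ] [ 0.6872 -0.0063  0.    ]
steel_cup 0.76 [349.  234.5] [ 0.5123 -0.0993  0.    ]
{'time': 0.9, 'joint_pos': array([-1.33200171e+00,  5.26896242e-02,  1.61285352e+00, -1.81595041e-05,
        1.47600115e+00, -1.19024613e-01]), 'joint_vel': array([-0.0009655 , -0.00037741,  0.00022244,  0.00137371, -0.00074775,
       -0.00063344]), 'joint_efforts': array([ 2.08669531e-03, -3.93679619e+01, -3.70466173e+01,  7.48553680e-05,
        2.31089834e-04,  3.47435829e-06]), 'tool_pos': array([ 0.21887655, -0.58542161,  0.23133782]), 'tool_rot': array([ 2.46771537e-05,  9.84038166e-01,  1.77957543e-01, -7.57567915e-06]), 'contact_force': array([-0.70184274,  0.18144648,  0.05010286]), 'ft_torque': array([-0.01705097,  0.01693369,  0.0271802 ]), 'gripper_width': 0.9957615484329522}
```

View pics/scene0.png

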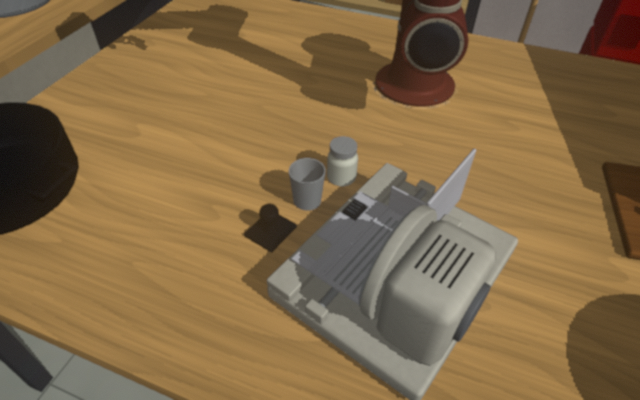

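View pics/top0.png

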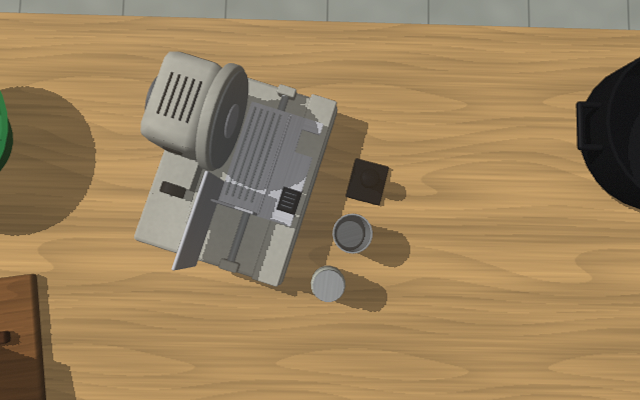

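Run:
```python
import cv2
a=cv2.imread("pics/top0.png")[120:270,200:400]; cv2.imwrite("pics/top0c.png",cv2.resize(a,None,fx=4,fy=4,interpolation=2))
a=cv2.imread("pics/scene0.png")[150:300,260:460]; cv2.imwrite("pics/scene0c.png",cv2.resize(a,None,fx=4,fy=4,interpolation=2))
```

```text
(no output)
```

View pics/top0c.png

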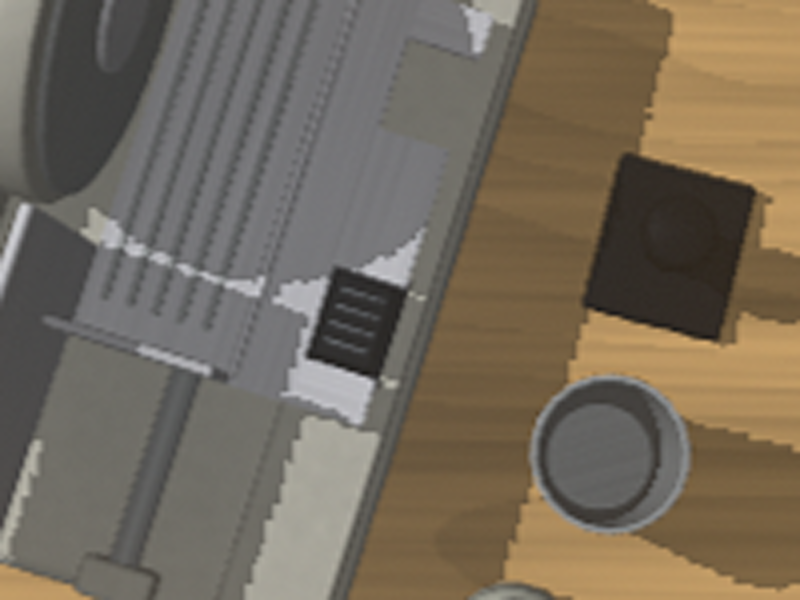

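View pics/scene0c.png

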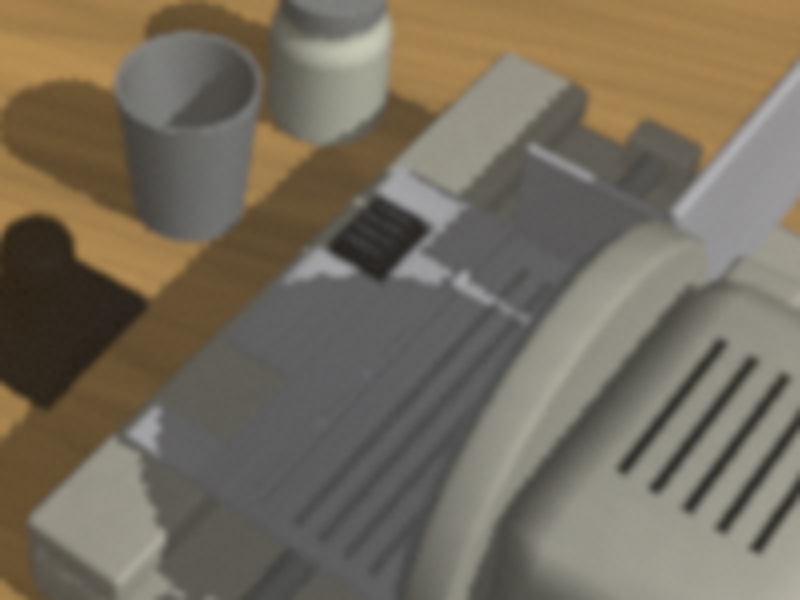

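The pictures show the slicer yawed about -17°, with the button at top-view pixel (289,200) and the load notch at (306,144). The loose things stand to its right. I'll fit the pose and check it with an overlay.

```bash
cat > fit.py <<'E'
from h import *
from scipy.optimize import least_squares
def fitpose(F):
    # button-frame model; hand-read top corners (button top), plus network points
    B={'button_top':(0,0,.085),'park_notch':(0,0,.08),'load_notch':(.11,0,.08),'back_wall':(-.0415,.083,.08)}
    obs=[]
    for c,f in F.items():
        for n,P in B.items():
            r=eyes.pinpoint(n,c)
            if r and r[0]["p"]>.5: obs.append((n,c,P,np.array(r[0]["uv"]),.6))
    f4=lambda u,v:np.array([u/4+200-.375,v/4+120-.375])
    for P,uv in [((.02,.014,.085),(337,268)),((.02,-.014,.085),(407,290)),((-.02,-.014,.085),(375,377)),((-.02,.014,.085),(307,357)),
      ((.11-.022,.017,.08),(380,124)),((.11+.022,.017,.08),(405,38)),((.11-.022,-.017,.08),(447,148))]:
        obs.append(("c","top",P,f4(*uv),1.))
    f4s=lambda u,v:np.array([u/4+260-.375,v/4+150-.375])
    for P,uv in [((.02,.014,.085),(380,280)),((.02,-.014,.085),(330,238)),((-.02,-.014,.085),(378,194)),((-.02,.014,.085),(430,230))]:
        obs.append(("c","scene",P,f4s(*uv),1.))
    def W(p,P):
        c,s=np.cos(p[2]),np.sin(p[2]); return np.array([p[0]+c*P[0]-s*P[1],p[1]+s*P[0]+c*P[1],P[2]])
    g=lambda p:np.concatenate([(proj(F[c],[W(p,P)])[0]-uv)*w for _,c,P,uv,w in obs])
    s=least_squares(g,[.572,.016,-.29],loss='soft_l1')
    return s.x,W,[(o[0],o[1],(proj(F[o[1]],[W(s.x,o[2])])[0]-o[3]).round(1)) for o in obs]
if __name__=="__main__":
    F={c:eyes.grab_frame(c) for c in("scene","top")}
    p,W,res=fitpose(F); print(p,np.degrees(p[2]))
    for r in res: print(*r)
    for c,f in F.items():
        im=f["pixels"][:,:,::-1].copy(); im=cv2.resize(im,None,fx=4,fy=4,interpolation=2)
        for poly in [[(.02,.014,.085),(.02,-.014,.085),(-.02,-.014,.085),(-.02,.014,.085)],[(.132,-.017,.08),(.132,.017,.08),(.088,.017,.08),(.088,-.017,.08)],[(-.0415,.045,.08),(-.0415,.121,.08),(-.0415,.121,.135),(-.0415,.045,.135)]]:
            q=proj(f,[W(p,P) for P in poly])*4+1.5
            cv2.polylines(im,[q.round().astype(np.int32)],True,(0,0,255),1)
        o=(200,120) if c=="top" else (260,150)
        cv2.imwrite(f"pics/ov_{c}.png",im[o[1]*4:o[1]*4+600,o[0]*4:o[0]*4+800])
E
python3 fit.py
```

```text
[ 0.57086272  0.01703473 -0.27836009] -15.948858429454814
button_top scene [ 1.2 -1.1]
park_notch scene [-1.5 -1.9]
load_notch scene [-3.2 -0.1]
back_wall scene [0.3 0.6]
button_top top [-1.3 -1.8]
park_notch top [0.1 0.7]
load_notch top [ 1.8 -2.7]
back_wall top [-0.4  0.5]
c top [-0.2  0.3]
c top [-2.9 -0.6]
c top [-1.6 -1.2]
c top [ 0.5 -0.8]
c top [-1.   0.8]
c top [-0.  -0.3]
c top [0.  0.3]
c scene [-0.3 -2.9]
c scene [-0.8  0.3]
c scene [ 0.  -1.4]
c scene [-0.2 -3.4]
```

View pics/ov_top.png

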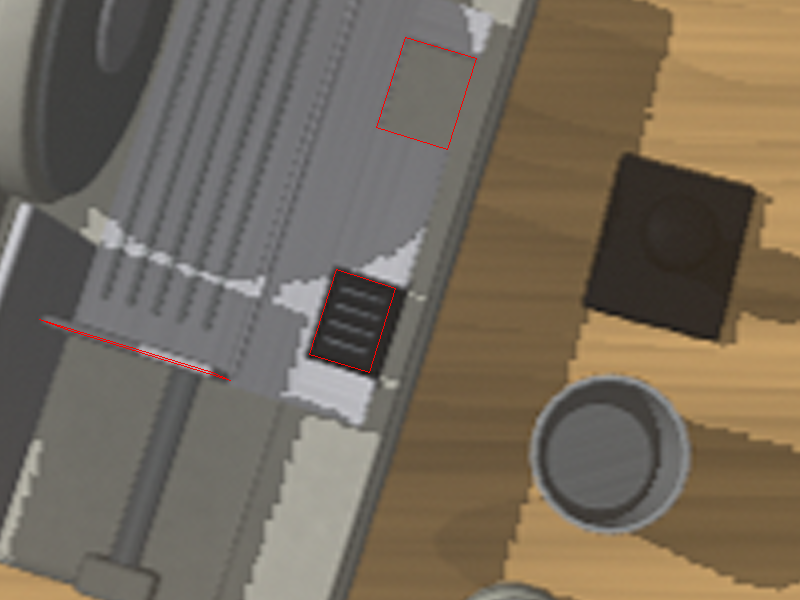

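View pics/ov_scene.png

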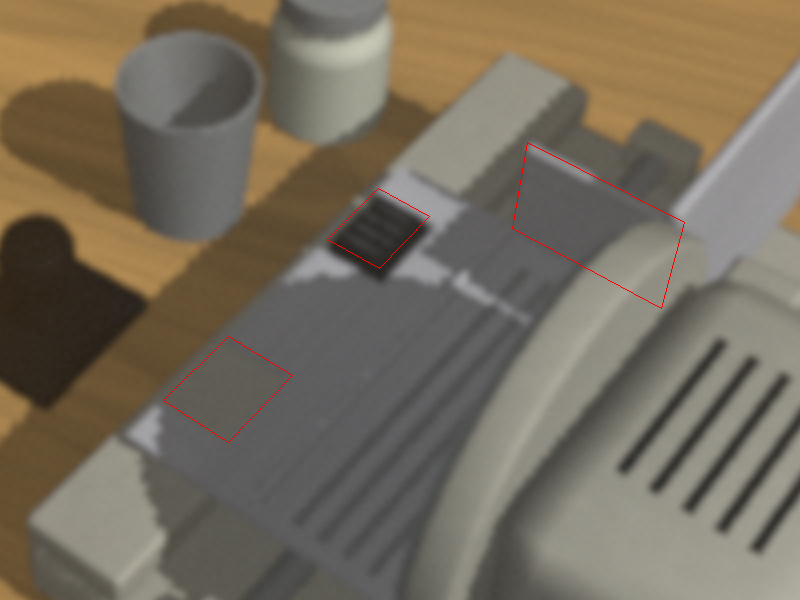

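The fit agrees with both pictures: button at (0.571, 0.017), yaw -0.278 rad. The plan is to shut the fingers with the jaw line along the slicer's x. I'll press at the button centre, 2 mm to the right (open) side.

Call:
step_arm:
  motion:
    - [0.5,0.86,0,0,0,0.624,255]
    - [0.5,0.86,0,0,0,0.624,255]
    - [0.5,0.86,0,0,0,0.624,255]
    - [0.5,0.86,0,0,0,0.624,255]
    - [0.5,0.86,0,0,0,0.624,255]
    - [0.5,0.86,0,0,0,0.624,255]
    - [0.5,0.86,0,0,0,0.624,255]
    - [0.5,0.86,0,0,0,0.624,255]
    - [0.5,0.86,0,0,0,0.624,255]
    - [0.5,0.86,0,0,0,0.624,255]

```text
time: 2.4
tool_pos: [0.4696, -0.1534, 0.2317]
tool_rot: [0.001, 0.798, 0.603, 0.0]
contact_force: [1.0, 0.9, -0.4]
gripper_width: -0.004
```

Call:
step_arm:
  motion:
    - [0.202,0.338,0,0,0,0,255]
    - [0.202,0.338,0,0,0,0,255]
    - [0.202,0.338,0,0,0,0,255]
    - [0.202,0.338,0,0,0,0,255]
    - [0.202,0.338,-0.1,0,0,0,255]
    - [0.202,0.338,-0.2,0,0,0,255]
    - [0.202,0.338,-0.24,0,0,0,255]
    - [0.202,0.338,-0.24,0,0,0,255]
    - [0.202,0.338,-0.24,0,0,0,255]

```text
time: 3.3
tool_pos: [0.5703, 0.0135, 0.112]
tool_rot: [0.0, 0.798, 0.603, 0.0]
contact_force: [0.8, 0.2, 1.1]
gripper_width: -0.002
```

Run:
```python
from h import *
s=monitor.state();print(s["time"],s["tool_pos"],s["tool_rot"],s["contact_force"])
for c,o in(("top",(200,120)),("scene",(260,110))):
    f=eyes.grab_frame(c); im=cv2.resize(f["pixels"][:,:,::-1],None,fx=4,fy=4,interpolation=2)
    q=proj(f,[s["tool_pos"]])[0]*4+1.5; cv2.circle(im,tuple(int(v) for v in q),4,(0,0,255),-1)
    cv2.imwrite(f"pics/{c}1.png",im[o[1]*4:o[1]*4+600,o[0]*4:o[0]*4+800])
```

```text
3.3 [0.57033137 0.01353007 0.11203158] [2.23684452e-04 7.97968660e-01 6.02698850e-01 2.51286271e-04] [0.7533428  0.19048759 1.10719154]
```

View pics/top1.png

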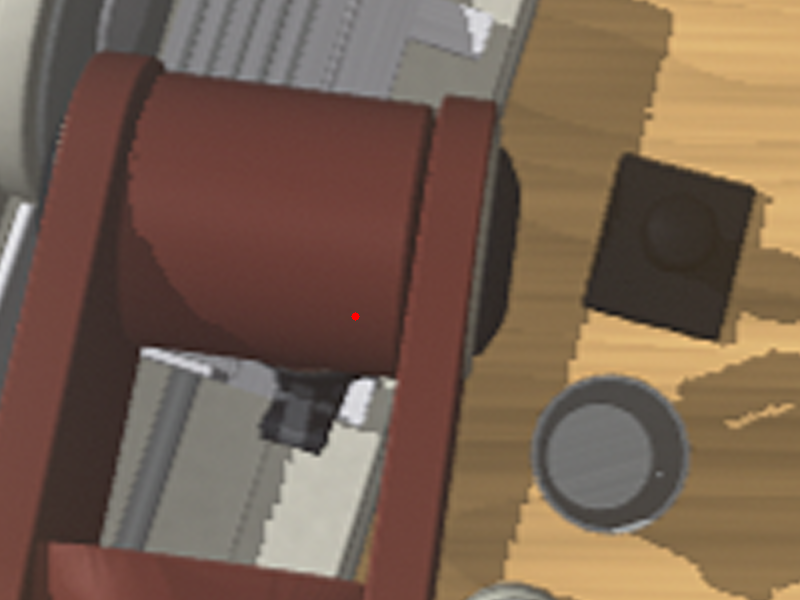

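View pics/scene1.png

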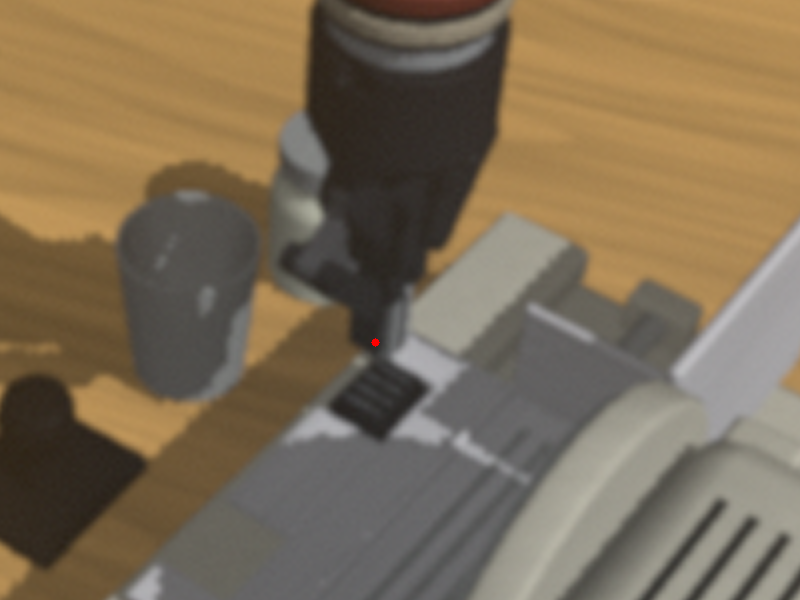

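The tip is straight above the button in both views. Pressing down slowly now.

Call:
step_arm:
  motion:
    - [0,0.002,-0.02,0,0,0,255]
    - [0,0.002,-0.04,0,0,0,255]
    - [0,0.002,-0.05,0,0,0,255]
    - [0,0.002,-0.058,0,0,0,255]
    - [0,0.002,-0.064,0,0,0,255]
    - [0,0.002,-0.07,0,0,0,255]
    - [0,0.002,-0.074,0,0,0,255]
    - [0,0.002,-0.077,0,0,0,255]
    - [0,0.002,-0.077,0,0,0,255]
    - [0,0.002,-0.077,0,0,0,255]

```text
time: 4.4
tool_pos: [0.5694, 0.0146, 0.0735]
tool_rot: [-0.001, 0.798, 0.603, -0.001]
contact_force: [-6.0, 0.0, 7.4]
gripper_width: 0.001
```

Run:
```python
from h import *
for i in range(2):
    f=eyes.grab_frame("scene")
    s=monitor.state();print(s["time"],s["tool_pos"].round(4),s["contact_force"].round(2),s["ft_torque"].round(2))
im=cv2.resize(f["pixels"][:,:,::-1],None,fx=5,fy=5,interpolation=2)
o=(290,140);cv2.imwrite("pics/scene2.png",im[o[1]*5:o[1]*5+600,o[0]*5:o[0]*5+800])
```

```text
4.45 [0.5694 0.0146 0.0736] [-5.39 -0.07  7.39] [0.08 0.93 0.03]
4.5 [0.5694 0.0146 0.0736] [-6.15 -0.27  7.36] [-0.    0.98 -0.02]
```

View pics/scene2.png

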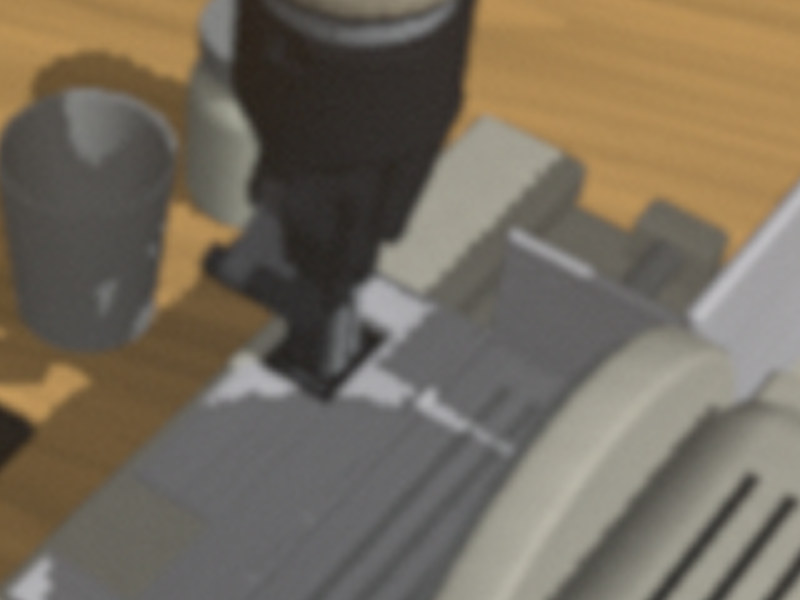

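The button is down about 11 mm and the carriage hasn't moved. Pushing towards the operator end, direction (-0.961, 0.275).

Call:
step_arm:
  motion:
    - [0,0,-0.0015,0,0,0,255]
    - [-0.0096,0.0028,-0.0015,0,0,0,255]
    - [-0.0154,0.0044,-0.0015,0,0,0,255]
    - [-0.0211,0.006,-0.0015,0,0,0,255]
    - [-0.0269,0.0077,-0.0015,0,0,0,255]
    - [-0.0346,0.0099,-0.0015,0,0,0,255]
    - [-0.0384,0.011,-0.0015,0,0,0,255]
    - [-0.0384,0.011,-0.0015,0,0,0,255]

```text
time: 5.3
tool_pos: [0.555, 0.0193, 0.0756]
tool_rot: [0.004, 0.798, 0.603, 0.004]
contact_force: [4.8, -1.5, 6.8]
gripper_width: -0.001
```

Run:
```python
from h import *
f=eyes.grab_frame("scene")
s=monitor.state();print(s["time"],s["tool_pos"].round(4),s["contact_force"].round(2),s["ft_torque"].round(2))
im=cv2.resize(f["pixels"][:,:,::-1],None,fx=5,fy=5,interpolation=2)
o=(290,140);cv2.imwrite("pics/scene3.png",im[o[1]*5:o[1]*5+600,o[0]*5:o[0]*5+800])
```

```text
5.35 [0.555  0.0194 0.0756] [ 3.21 -0.97  6.37] [-0.23 -0.76  0.01]
```

View pics/scene3.png

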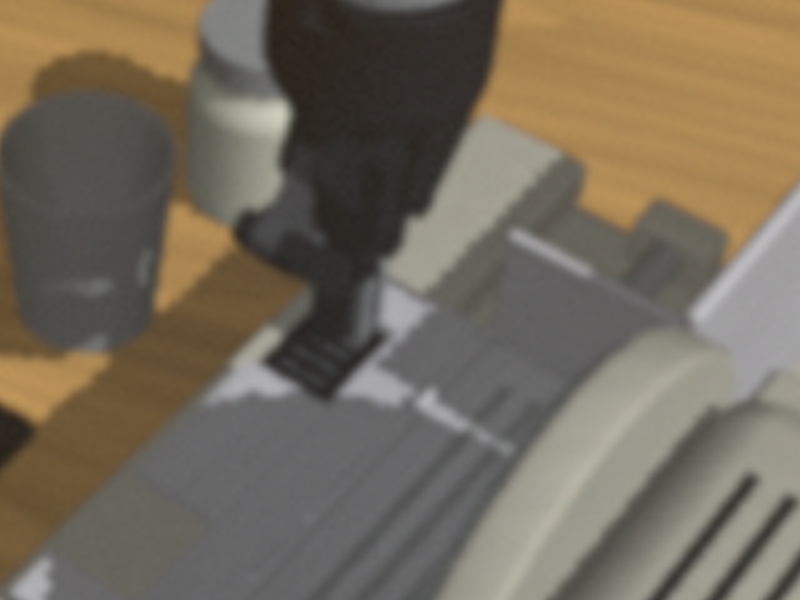

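Run:
```python
from h import *
for c in("scene","top"):
    f=eyes.grab_frame(c);save(f,f"pics/{c}4.png")
    s=monitor.state();print(s["time"],s["tool_pos"].round(4),s["contact_force"].round(2),s["ft_torque"].round(2),s["joint_vel"].round(4),s["joint_pos"].round(4),s["joint_efforts"].round(2))
```

```text
5.4 [0.555  0.0194 0.0756] [ 3.81 -0.68  6.68] [-0.25 -0.7   0.03] [ 0.0005  0.0015 -0.0016  0.0007  0.0026  0.0017] [-9.8900e-02  3.0400e-02  1.9092e+00 -5.0000e-04  1.1911e+00  1.7840e-01] [  0.78 -30.07 -26.86   0.21   1.22   0.  ]
5.45 [0.555  0.0194 0.0756] [ 4.33 -0.75  5.09] [-0.18 -0.72  0.01] [ 0.0012  0.0024 -0.0007  0.      0.0016  0.0012] [-9.8900e-02  3.0500e-02  1.9092e+00 -5.0000e-04  1.1911e+00  1.7840e-01] [  0.77 -30.05 -26.87   0.21   1.22   0.  ]
```

View pics/scene4.png

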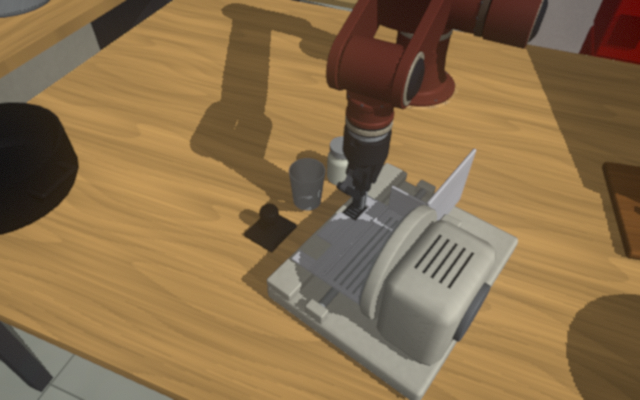

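View pics/top4.png

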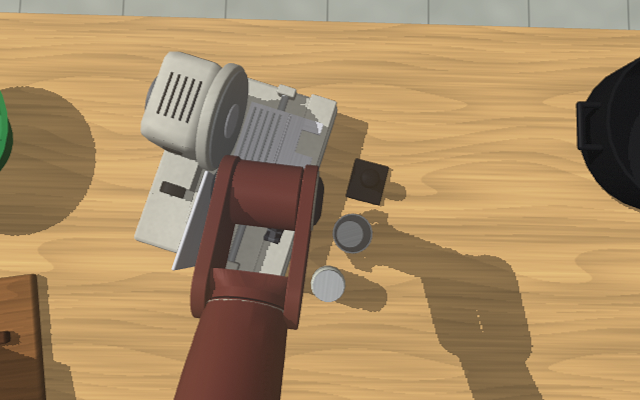

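The arm is clear everywhere, but the tip rose to 75.6 mm, so the button is only marginally down. I'll ease back slightly and press deeper before pushing on.

Call:
step_arm:
  motion:
    - [0.008,-0.0022,0,0,0,0,255]
    - [0.008,-0.0022,-0.003,0,0,0,255]
    - [0.008,-0.0022,-0.004,0,0,0,255]
    - [0.008,-0.0022,-0.004,0,0,0,255]

```text
time: 5.85
tool_pos: [0.5559, 0.0191, 0.0734]
tool_rot: [0.0, 0.798, 0.603, 0.001]
contact_force: [-7.8, -0.1, 16.5]
gripper_width: -0.003
```

Fz of 16.5 N exceeds what the button's spring can give, so the finger's back is probably bearing on the plate edge. I'll lift and look before going on.

Call:
step_arm:
  motion:
    - [0.008,-0.0022,0.004,0,0,0,255]
    - [0.016,-0.0044,0.02,0,0,0,255]
    - [0.016,-0.0044,0.06,0,0,0,255]
    - [0.016,-0.0044,0.1,0,0,0,255]
    - [0.016,-0.0044,0.1,0,0,0,255]

```text
time: 6.35
tool_pos: [0.5651, 0.0166, 0.1232]
tool_rot: [0.002, 0.798, 0.603, 0.002]
contact_force: [1.2, -0.2, -0.0]
gripper_width: 0.001
```

Run:
```python
from h import *
f=eyes.grab_frame("scene")
s=monitor.state();print(s["time"],s["tool_pos"].round(4),s["contact_force"].round(2),s["ft_torque"].round(2))
R=cv2.Rodrigues(np.array(f["rvec"]))[0];print(R.round(2))
from scipy.spatial.transform import Rotation as Rn
q=s["tool_rot"];T=Rn.from_quat([q[1],q[2],q[3],q[0]]).as_matrix()
k=10
im=cv2.resize(f["pixels"][:,:,::-1],None,fx=k,fy=k,interpolation=cv2.INTER_CUBIC)
def box(hx,hy,z,col):
    P=[s["tool_pos"]+T@np.array(v) for v in((hx,hy,z),(-hx,hy,z),(-hx,-hy,z),(hx,-hy,z))]
    q=proj(f,P)*k+k/2-.5; cv2.polylines(im,[q.round().astype(np.int32)],True,col,1); return q
q=box(.011,.0145,0,(0,0,255));box(.011,.0145,-.02,(0,255,255));box(.011,.007,0,(0,255,0))
c=q.mean(0); x0,y0=int(c[0]-350),int(c[1]-400)
cv2.imwrite("pics/scene5.png",im[y0:y0+600,x0:x0+700])
```

```text
6.4 [0.564  0.0167 0.1214] [-0.41  0.28  0.05] [ 0.01 -0.04 -0.01]
[[-0.38  0.93  0.01]
 [ 0.67  0.28 -0.69]
 [-0.64 -0.25 -0.72]]
```

View pics/scene5.png

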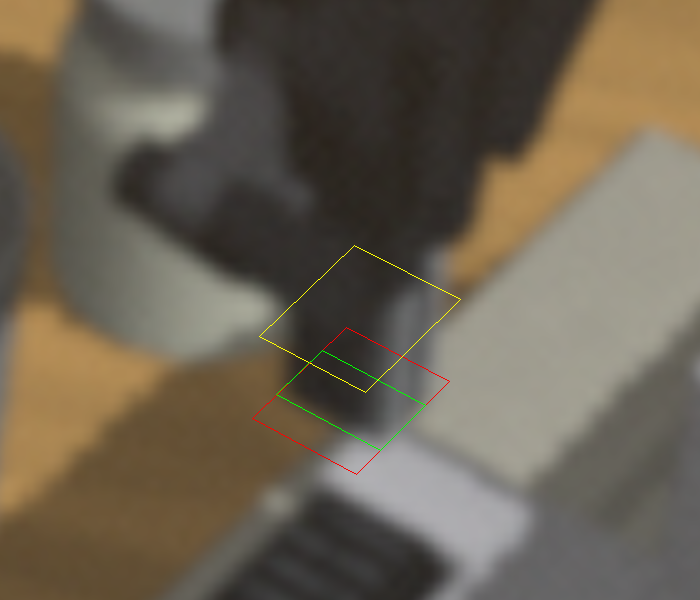

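The arm's readings fit a linear compliance of about 0.3 mm/N, with rubbery friction at the tip, so my commanded depth was too shallow. The carriage still hasn't moved. I'll press again nearer the notch's operator edge, and deeper.

Call:
step_arm:
  motion:
    - [-0.0024,0.0006,-0.04,0,0,0,255]
    - [-0.0024,0.0006,-0.06,0,0,0,255]
    - [-0.0024,0.0006,-0.07,0,0,0,255]
    - [-0.0024,0.0006,-0.08,0,0,0,255]
    - [-0.0024,0.0006,-0.088,0,0,0,255]
    - [-0.0024,0.0006,-0.094,0,0,0,255]
    - [-0.0024,0.0006,-0.1,0,0,0,255]
    - [-0.0024,0.0006,-0.1,0,0,0,255]
    - [-0.0024,0.0006,-0.1,0,0,0,255]

```text
time: 7.3
tool_pos: [0.5612, 0.0172, 0.0711]
tool_rot: [-0.001, 0.798, 0.603, -0.001]
contact_force: [-6.1, 0.4, 9.1]
gripper_width: -0.002
```

Run:
```python
from h import *
for i in range(2):
    f=eyes.grab_frame("scene")
    s=monitor.state();print(s["time"],s["tool_pos"].round(4),s["contact_force"].round(2),s["ft_torque"].round(2))
im=cv2.resize(f["pixels"][:,:,::-1],None,fx=8,fy=8,interpolation=2)
o=(310,160);cv2.imwrite("pics/scene6.png",im[o[1]*8:o[1]*8+600,o[0]*8:o[0]*8+800])
```

```text
7.35 [0.5612 0.0172 0.0711] [-6.6   0.7   8.98] [0.11 1.07 0.02]
7.4 [0.5612 0.0172 0.0711] [-6.88 -0.12  8.32] [0.08 1.09 0.02]
```

View pics/scene6.png

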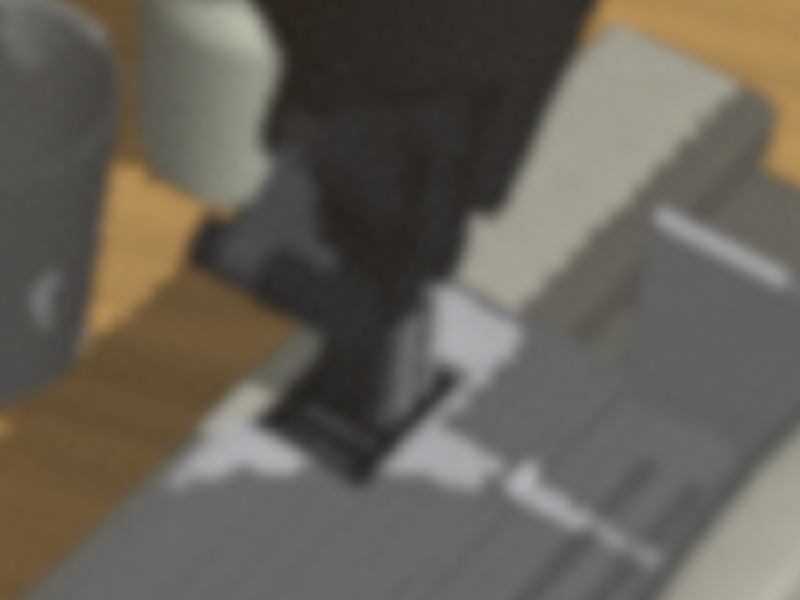

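The button is fully down now: z = 71.1 mm and 9 N, as specified. Pushing with a downward feed-forward.

Call:
step_arm:
  motion:
    - [-0.0038,0.0011,-0.001,0,0,0,255]
    - [-0.0077,0.0022,-0.0025,0,0,0,255]
    - [-0.0115,0.0033,-0.004,0,0,0,255]
    - [-0.0154,0.0044,-0.0055,0,0,0,255]
    - [-0.0192,0.0055,-0.007,0,0,0,255]
    - [-0.0192,0.0055,-0.007,0,0,0,255]

```text
time: 8.0
tool_pos: [0.5584, 0.0182, 0.0718]
tool_rot: [0.006, 0.798, 0.603, 0.005]
contact_force: [6.7, -3.9, 9.5]
gripper_width: -0.003
```

Call:
step_arm:
  motion:
    - [-0.0038,0.0011,-0.001,0,0,0,255]
    - [-0.0077,0.0022,-0.002,0,0,0,255]
    - [-0.0115,0.0033,-0.002,0,0,0,255]
    - [-0.0154,0.0044,-0.002,0,0,0,255]
    - [-0.0154,0.0044,-0.002,0,0,0,255]

```text
time: 8.5
tool_pos: [0.5512, 0.0207, 0.0713]
tool_rot: [0.006, 0.798, 0.603, 0.006]
contact_force: [6.2, -3.3, 11.0]
gripper_width: 0.002
```

Run:
```python
from h import *
for i in range(1):
    f=eyes.grab_frame("scene")
    s=monitor.state();print(s["time"],s["tool_pos"].round(4),s["contact_force"].round(2),s["ft_torque"].round(2))
im=cv2.resize(f["pixels"][:,:,::-1],None,fx=8,fy=8,interpolation=2)
o=(310,160);cv2.imwrite("pics/scene7.png",im[o[1]*8:o[1]*8+600,o[0]*8:o[0]*8+800])
```

```text
8.55 [0.5512 0.0206 0.0713] [ 6.25 -2.83 10.34] [-0.44 -1.11 -0.  ]
```

View pics/scene7.png

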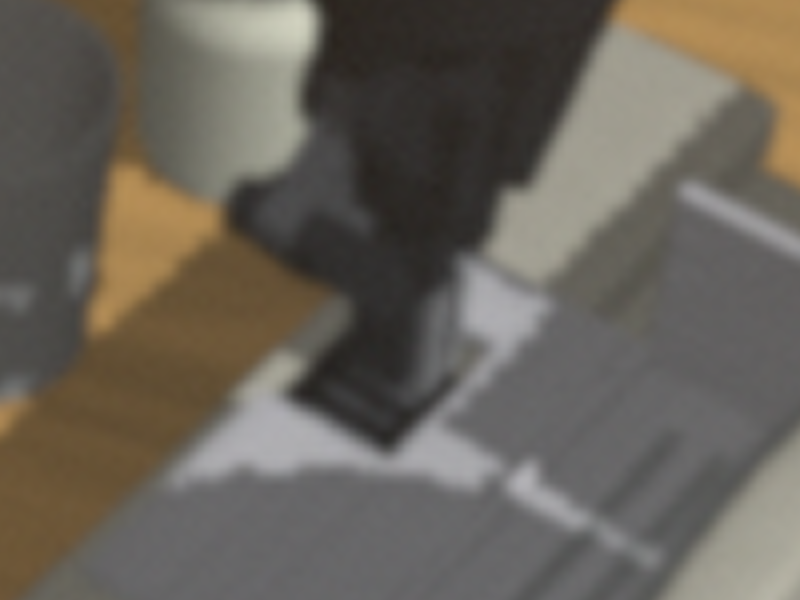

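The wall and plate have moved about 6 mm and the plate now overlaps the button. I'll raise the tip slightly to clear the rail and go on pushing.

Call:
step_arm:
  motion:
    - [-0.0058,0.0016,0.002,0,0,0,255]
    - [-0.0115,0.0033,0.005,0,0,0,255]
    - [-0.0192,0.0055,0.008,0,0,0,255]
    - [-0.0288,0.0082,0.011,0,0,0,255]
    - [-0.0384,0.011,0.013,0,0,0,255]
    - [-0.048,0.0137,0.015,0,0,0,255]
    - [-0.0577,0.0165,0.015,0,0,0,255]
    - [-0.0673,0.0192,0.015,0,0,0,255]
    - [-0.0769,0.022,0.015,0,0,0,255]
    - [-0.0769,0.022,0.015,0,0,0,255]

```text
time: 9.55
tool_pos: [0.5068, 0.0331, 0.0737]
tool_rot: [0.001, 0.798, 0.603, 0.001]
contact_force: [4.8, -0.0, -0.1]
gripper_width: 0.002
```

```bash
cat > look.py <<'E'
import sys
from h import *
n=sys.argv[1]
p=np.array([.57086,.01703]);ex=np.array([np.cos(-.2784),np.sin(-.2784)]);ey=np.array([-ex[1],ex[0]])
f=eyes.grab_frame("scene")
s=monitor.state();d=s["tool_pos"][:2]-p
print(s["time"],s["tool_pos"].round(4),s["contact_force"].round(2),"rel",(d@ex).round(4),(d@ey).round(4))
for r in eyes.pinpoint("back_wall","scene")[:1]:
    w=atz(f,r["uv"],.08)[:2]-p; print("wall",r["p"],w@ex,w@ey,"travel",-.0415-w@ex)
for r in eyes.pinpoint("load_notch","scene")[:1]:
    w=atz(f,r["uv"],.08)[:2]-p; print("load",r["p"],w@ex,w@ey,"travel",.11-w@ex)
im=cv2.resize(f["pixels"][:,:,::-1],None,fx=5,fy=5,interpolation=2)
o=(290,130);cv2.imwrite(n,im[o[1]*5:o[1]*5+600,o[0]*5:o[0]*5+800])
E
python3 look.py pics/scene8.png
```

```text
9.6 [0.5068 0.0331 0.0737] [4.02 0.42 1.08] rel -0.066 -0.0022
wall 0.71 -0.0823473063880594 0.08425244951586323 travel 0.0408473063880594
load 0.9 0.06229935462160176 0.0034363811371888823 travel 0.04770064537839824
```

View pics/scene8.png

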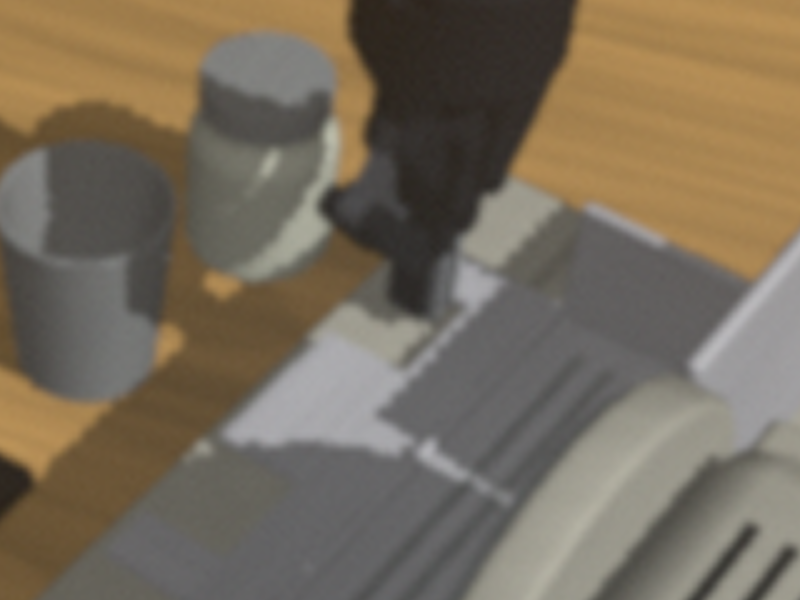

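The carriage is sliding with the button covered, at about 4 N and roughly 50 mm of travel. Going on.

Call:
step_arm:
  motion:
    - [-0.0096,0.0027,0,0,0,0,255]
    - [-0.0192,0.0055,0,0,0,0,255]
    - [-0.0288,0.0082,0,0,0,0,255]
    - [-0.0384,0.011,0,0,0,0,255]
    - [-0.048,0.0137,0,0,0,0,255]
    - [-0.0577,0.0165,0,0,0,0,255]
    - [-0.0673,0.0192,0,0,0,0,255]
    - [-0.0769,0.022,0,0,0,0,255]
    - [-0.0846,0.0242,0,0,0,0,255]
    - [-0.0846,0.0242,0,0,0,0,255]

```text
time: 10.7
tool_pos: [0.4642, 0.0455, 0.0737]
tool_rot: [0.0, 0.798, 0.603, 0.001]
contact_force: [4.7, 1.5, 1.0]
gripper_width: -0.002
```

```bash
python3 look.py pics/scene9.png
```

```text
10.75 [0.4642 0.0454 0.0736] [5.27 2.03 1.47] rel -0.1104 -0.002
wall 0.75 -0.14104336691154984 0.07989385166042161 travel 0.09954336691154983
load 0.73 0.0198911023421239 0.0035820595670375817 travel 0.09010889765787611
```

View pics/scene9.png

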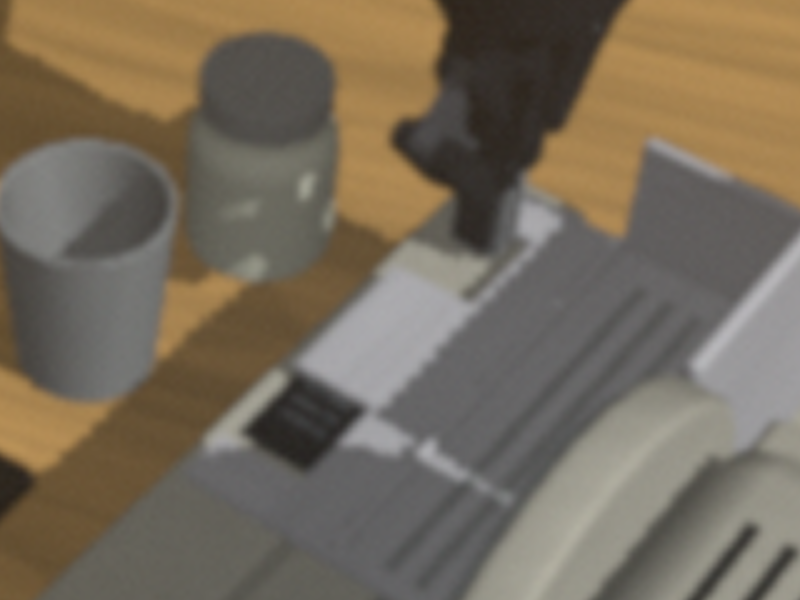

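About 12 mm of travel to go, with the last part of the button still covered. I'll slow down.

Call:
step_arm:
  motion:
    - [-0.0077,0.0022,0,0,0,0,255]
    - [-0.0135,0.0039,0,0,0,0,255]
    - [-0.0173,0.0049,0,0,0,0,255]
    - [-0.0192,0.0055,0,0,0,0,255]
    - [-0.0192,0.0055,0,0,0,0,255]

```text
time: 11.35
tool_pos: [0.4548, 0.048, 0.0736]
tool_rot: [0.001, 0.798, 0.603, 0.001]
contact_force: [6.1, 1.8, 1.1]
gripper_width: 0.002
```

```bash
python3 look.py pics/scene10.png
```

```text
11.4 [0.4548 0.048  0.0736] [6.02 1.12 1.31] rel -0.1201 -0.0021
wall 0.8 -0.14581672368167267 0.08286107405354491 travel 0.10431672368167266
load 0.82 0.009620075643100004 0.001176934248837732 travel 0.10037992435689999
```

View pics/scene10.png

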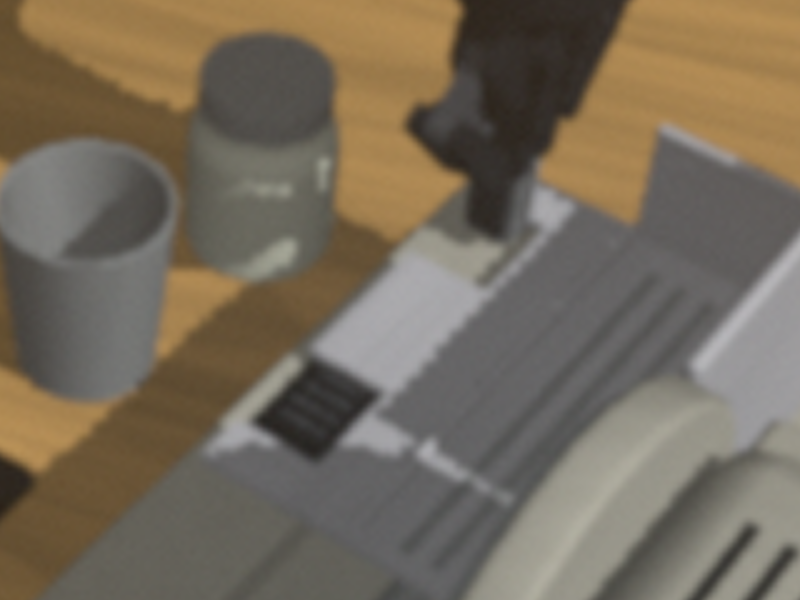

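Call:
step_arm:
  motion:
    - [-0.0019,0.0006,0,0,0,0,255]
    - [-0.0038,0.0011,0,0,0,0,255]
    - [-0.0048,0.0014,0,0,0,0,255]
    - [-0.0048,0.0014,0,0,0,0,255]

```text
time: 11.9
tool_pos: [0.4526, 0.0487, 0.0736]
tool_rot: [0.001, 0.798, 0.603, 0.001]
contact_force: [6.2, 1.5, 0.4]
gripper_width: -0.0
```

```bash
python3 look.py pics/scene11.png
```

```text
11.95 [0.4526 0.0486 0.0736] [6.16 1.44 1.22] rel -0.1224 -0.0021
wall 0.79 -0.1496711588882015 0.08336095828778367 travel 0.1081711588882015
load 0.69 0.009573400547054203 0.007013707667397189 travel 0.1004265994529458
```

View pics/scene11.png

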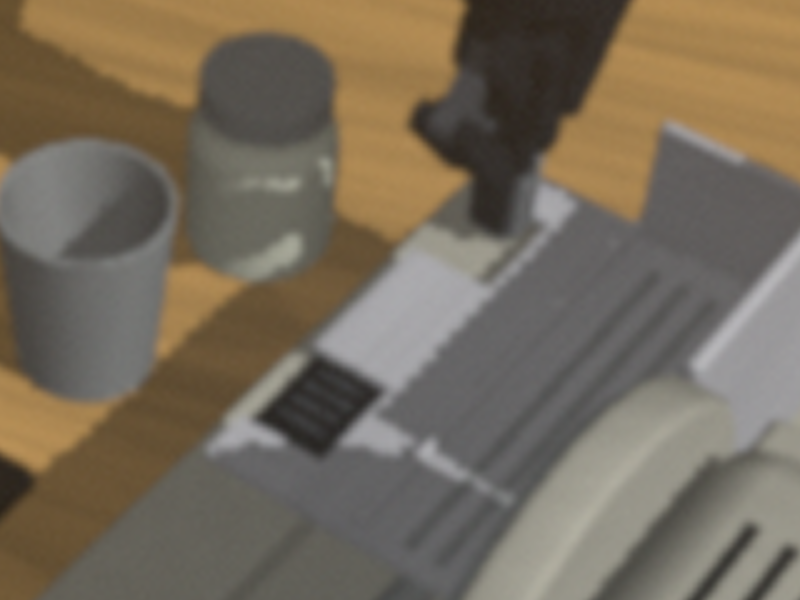

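Call:
step_arm:
  motion:
    - [-0.0019,0.0006,0,0,0,0,255]
    - [-0.0038,0.0011,0,0,0,0,255]
    - [-0.0038,0.0011,0,0,0,0,255]

```text
time: 12.35
tool_pos: [0.4494, 0.0494, 0.0734]
tool_rot: [-0.001, 0.798, 0.603, -0.0]
contact_force: [1.9, 1.7, 5.3]
gripper_width: -0.004
```

```bash
python3 look.py pics/scene12.png
```

```text
12.4 [0.4494 0.0494 0.0734] [1.81 1.5  5.73] rel -0.1257 -0.0022
wall 0.63 -0.1471271861218717 0.08407354297453011 travel 0.10562718612187169
load 0.61 0.005805172137433767 0.006363956414180217 travel 0.10419482786256623
```

View pics/scene12.png

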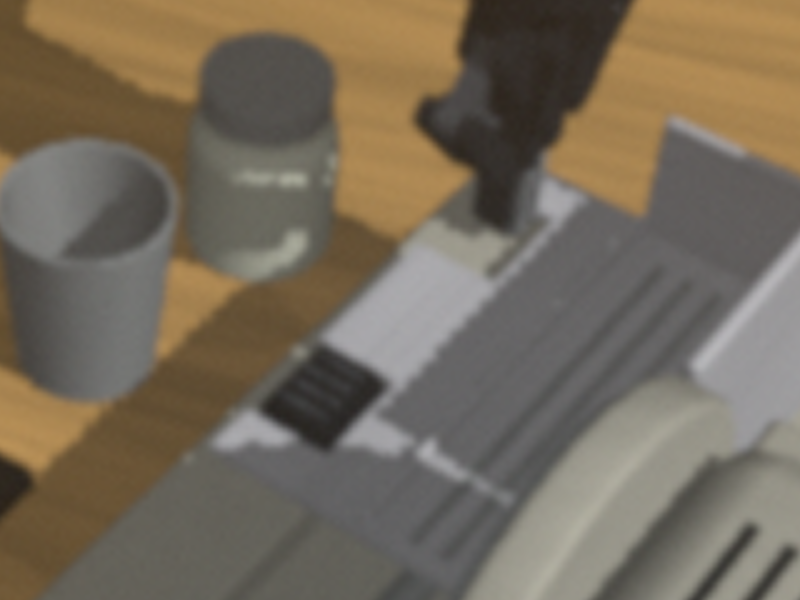

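The pushing force dropped to about 2 N and the button has popped up in the load notch. Backing off the edge and lifting clear.

Call:
step_arm:
  motion:
    - [0.006,-0.0017,0,0,0,0,255]
    - [0.0096,-0.0027,0,0,0,0,255]
    - [0.0096,-0.0027,0.01,0,0,0,255]
    - [0.0096,-0.0027,0.03,0,0,0,255]
    - [0.0096,-0.0027,0.1,0,0,0,255]
    - [0.0096,-0.0027,0.2,0,0,0,255]
    - [0.0096,-0.0027,0.25,0,0,0,255]
    - [-0.05,-0.08,0.3,0,0,0,255]
    - [-0.05,-0.18,0.3,0,0,0,255]
    - [-0.05,-0.28,0.3,0,0,0,255]

```text
time: 13.5
tool_pos: [0.4239, -0.0885, 0.2248]
tool_rot: [0.001, 0.797, 0.604, 0.0]
contact_force: [0.6, -0.5, -0.3]
gripper_width: 0.0
```

Call:
step_arm:
  motion:
    - [0,-0.1,0,0,0,0,255]
    - [0,-0.2,0,0,0,0,255]
    - [0,-0.3,0,0,0,0,255]
    - [0,-0.4,0,0,0,0,255]
    - [0,-0.5,0,0,0,0,255]
    - [0,-0.5,0,0,0,0,255]
    - [0,-0.5,0,0,0,0,255]

```text
time: 14.2
tool_pos: [0.4236, -0.3378, 0.2223]
tool_rot: [-0.001, 0.799, 0.602, -0.0]
contact_force: [-0.5, -0.1, -0.8]
gripper_width: -0.001
```

```bash
python3 look.py pics/scene13.png
python3 - <<'E'
from h import *
p=np.array([.57086,.01703]);ex=np.array([np.cos(-.2784),np.sin(-.2784)]);ey=np.array([-ex[1],ex[0]])
f=eyes.grab_frame("top")
for n,z in dict(button_top=.085,load_notch=.08,back_wall=.08,food_holder=0,salt_jar=0,steel_cup=0).items():
    for r in eyes.pinpoint(n,"top")[:1]:
        w=atz(f,r["uv"],z)[:2]; print(n,r["p"],w.round(4),((w-p)@ex).round(4),((w-p)@ey).round(4))
im=cv2.resize(f["pixels"][:,:,::-1],None,fx=4,fy=4,interpolation=2)
def W(a,b,z): q=p+a*ex+b*ey; return [q[0],q[1],z]
for t,col in ((.108,(0,255,0)),(.112,(0,0,255))):
    q=proj(f,[W(-.044-t,.045,.08),W(-.044-t,.121,.08)])*4+1.5
    cv2.polylines(im,[q.round().astype(np.int32)],False,col,1)
cv2.imwrite("pics/top13.png",im[480:1080,800:1600])
E
```

```text
14.25 [ 0.4239 -0.3369  0.2225] [0.62 0.73 0.35] rel -0.044 -0.3807
wall 0.61 -0.14814141918173934 0.08013442923819258 travel 0.10664141918173933
load 0.59 0.003376352727880085 0.00010765429072877978 travel 0.10662364727211991
button_top 0.7 [0.5651 0.021 ] -0.0066 0.0022
load_notch 0.65 [0.5651 0.0174] -0.0056 -0.0012
back_wall 0.84 [0.453  0.1384] -0.1467 0.0843
food_holder 0.56 [ 0.616  -0.1289] 0.0835 -0.1279
salt_jar 0.91 [ 0.4201 -0.0595] -0.124 -0.115
steel_cup 0.7 [0.6232 0.1055] 0.026 0.0994
```

View pics/scene13.png

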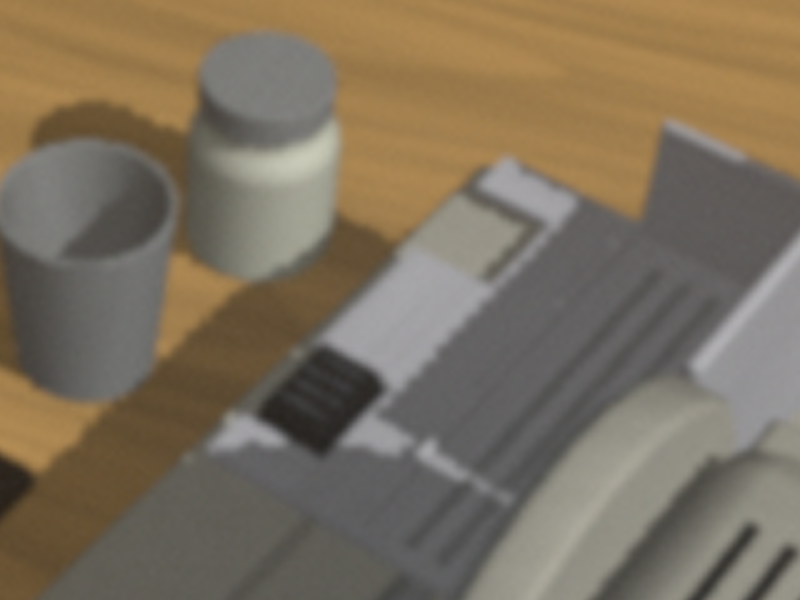

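View pics/top13.png

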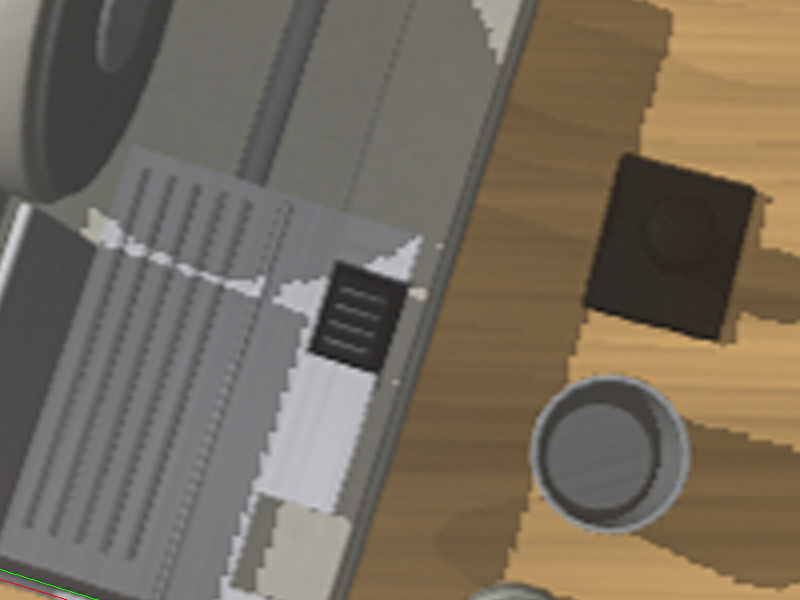

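Whether the button is fully up needs a close comparison with the first picture.

Run:
```python
from h import *
f=eyes.grab_frame("scene");save(f,"pics/s14.png");g=eyes.grab_frame("top");save(g,"pics/t14.png")
def c(n,o,w=36,h=36,k=10): return cv2.resize(cv2.imread(n)[o[1]:o[1]+h,o[0]:o[0]+w],None,fx=k,fy=k,interpolation=cv2.INTER_NEAREST)
a=np.hstack([c("pics/scene0.png",(336,192)),c("pics/s14.png",(336,192))])
b=np.hstack([c("pics/top0.png",(270,180),h=24),c("pics/t14.png",(270,180),h=24)])
cv2.imwrite("pics/cmp.png",np.vstack([a,b])[:600])
```

```text
(no output)
```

View pics/cmp.png

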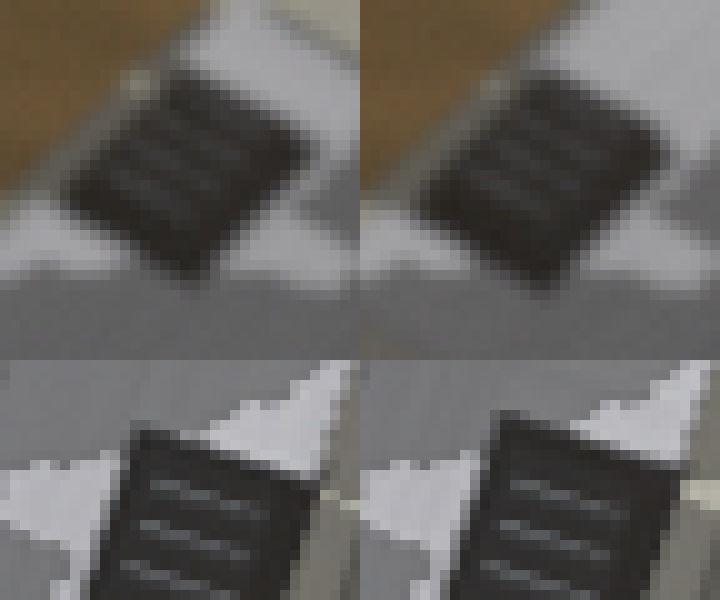

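The ridges on the button sit at the same pixels as in the first picture in both views. That means it is fully up, inside the load notch. Handing in.

```bash
python3 -c "
from h import *
print(manip.job_done())"
```

```text
the job is handed in; nothing more can be done
None
```

The carriage is in the loading position with the lock button up in the load notch. I handed the job in with the arm well clear, at about 14 s of the 38 s allowed.

**What I did:**
- **First attempt:** I pressed the button, but the arm gave more than I had allowed for, so it was not down far enough. Pushing at about 5 N showed no carriage movement. Before I lifted off, the downward force peaked at about 16 N.
- **Second attempt:** I pressed it fully down (tip at 71 mm, about 9 N). Keeping it down, I pushed the notch's operator-end edge until the plate covered the button, then slid the carriage on at about 4–6 N.
- **Stopping:** I stopped when the push force fell to about 2 N and the button popped up. Then I backed off the edge and lifted clear.

**Last checks:**
- **Button:** its ridges sit at the same pixels as in the first pictures, in both views, so it is fully up.
- **Travel:** the networks gave about 105–107 mm from the wall and 107–116 mm from the load notch, so they did not agree. I relied on the button being visibly up and the force drop.
- **Loose things:** the holder, jar and cup are at the same pixels as before. The network gave a wrong place for the cup in the last top view, but the picture shows it unmoved.
- **Back wall:** I saw no contact with it in the pictures I took.

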